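Hang the solder caddies on the reel rack and book them in

ROBOT

A 6-joint arm with a two-finger parallel gripper is mounted at the origin on the work surface. World frame = base frame: x ahead of the robot, y to its left, z up, the work surface at z = 0. Lengths are in m, angles in rad, forces in N, time in s.
With the tool pointing down it reaches from about 0.325 to 0.75 m from the base axis. Payload 7.6 kg.
Tool frame: the origin (TCP) lies midway between the tips of the shut fingers; the grasp point (between the pads) lies behind it (ctrl.hold_point_z is the z of the grasp point in the tool frame, in m); z points along the fingers, y is the line along which they close (so a half turn about z gives the same grasp; the last joint's range is limited). The gripper opens to 85 mm and grips with 20 to 120 N. Pads are 22 mm wide; open, the fingers measure 114 mm over their backs; the gripper's body (76 mm by 85 mm) begins 54 mm behind the grasp point. The pads swing forward as they close: fully open they stand 13 mm farther back than shut.
Start: joints at [-1.373, 0.052, 1.401, -0, 1.689, -0.07], TCP at [0.139, -0.506, 0.231] pointing down, gripper open.
Joint ranges: [-2.9, 2.9], [-0.91, 2.17], [0.12, 2.37], [-1.06, 4.2], [0.26, 2.73], [-2.93, 2.93]. Speed limits (rad/s): [2.57, 2.57, 3.01, 3.14, 3.14, 3.14].

INTERFACE

Orientations are given as [roll, pitch, yaw] about the fixed x, y, z axes, in that order (R = Rz(yaw) Ry(pitch) Rx(roll)).
In Python, from workcell import ctrl, eyes gives the robot as it stands. The module is installed in compiled form; this text tells all that it offers.
- The arm moves only by the tool play_rows, never from a script. Its argument "steps" is a list of rows, each an object with "delta_pos": the shift along the world's x, y, z as a fraction of full scale, a list of three; "angular": the turn, a rotation vector about the world's x, y, z as a fraction of full scale, a list of three; "jaw": the opening, from 0 (shut) to 1 (fully open). In form: [{"delta_pos": [x, y, z], "angular": [ax, ay, az], "jaw": jaw}, ...]. A call has 1 to 12 rows; each row is the pose to reach, as a shift and turn from the pose commanded when the call began; what a row does not reach only later rows make up. Full scale, the value 1, is 20 cm for a shift and 90 degrees for a turn. A row lasts 1/8 s, in which the tool goes at most 62.5 mm and 10.7 degrees, less where a joint would pass 70% of its speed; a pose out of reach is approached as far as the arm can. A call with a number of a shift or a turn outside -1 to 1 is refused whole. A call with a gripper value outside its range is refused whole. The fingers move at their own pace and stop on an object; the grip force is fixed at half the most. Time passes only in rows, so rows that repeat a pose let the fingers close. It gives the time, the measured TCP pose, the force, the opening and the grip force at its end, in the units of the state.
- ctrl.state(): the state, without advancing time (a new reading comes with each control period).
- eyes.read_camera(name): name is "scene" or "top"; returns the picture (384x512x3 uint8, red, green, blue); there is no depth.
- eyes.camera_params(name): a dict with "intrinsics" (3x3 intrinsics, pixels), "R" (3x3) and "t" (3): a world point X has camera coordinates R X + t. Camera axes: x right, y down, z forward; pixel columns grow to the right and rows downward; lengths in m; the calibration is good to about 2 mm. A picture is of the moment at which its call begins. camera_params takes no time and is no camera call.
- ctrl.sign_off(): hands the job in; it is judged then, once.
The state is a dict: "time": time; "q": joint angles; "qvel": joint speeds; "joint_efforts": joint torques, N m; "eef_pos": TCP position; "eef_rot": TCP orientation; "wrist_force": force on the tool from outside, world axes, zero at the start; "torque": the same for the moment, N m; "opening": opening from 0.0 (shut) to 1.0 (fully open); "gripper_force": force on a finger pad.
Only numpy, scipy, OpenCV 4.12 (cv2) and the standard library are available. Lean on these libraries where they do the work, as an engineer would, in place of code of your own. Each camera call takes 0.05 s, during which the arm holds its last target. There are 200 camera calls.

TASK

Hang every solder caddy that stands on the bench on the rack peg of its own colour, the peg passing through the caddy's window, and let go of it. Once they all hang, pick up the hand-held scanner, aim it at the middle of the bar-code placard and hold it still there for a good second, then lay it back flat on the middle of its rubber pad, lengthwise. Leave the other things on the bench where they are.

Things in the scene. Friction and masses are not known exactly. Their poses are not given: they have to be found in the camera images.
- rack: Fixed dark steel reel rack. Origin on the bench under the front face of its cross-bar, mid-length; z up; y along the bar; the pegs stick out to -x. Base plate x -40..70 mm, 370 mm wide, 10 mm high; posts at y +-176 mm; bar 16 mm square, z 148..165 mm, x 0..16 mm. Four 8 mm round pegs, 85 mm apart, each marked at its root by a coloured collar and sleeve on the bar.
- placard: Fixed bar-code placard: orange-backed white card 100 mm wide x 80 high with black bars, on a post with a foot 70 x 90 x 10 mm. Origin on the bench under the card's middle, z up. The printed face looks along its -x and leans back 25 degrees, so it faces somewhat upward.
- label (a point): Centre of the printed face of the placard, 105 mm above the bench; axes as the placard's.
- scanner: Loose bar-code scanner, a straight wand 158 mm long, 0.16 kg, on its pad. Origin on its underside, z up. Grey handle 30 x 30 mm, x -70..40 mm; orange head 40 mm wide, 32 high, x 38..78 mm. Centre of mass near x 15 mm. It reads along its +x, within 0.6 rad of the placard's x axis (level, or tipped square to the card).
- scanner_nose (a point): Centre of the scanner's front window, 78 mm ahead of its origin, 16 mm above its underside; axes as the scanner's. The label's centre must lie 40 to 200 mm straight ahead (+x) of it, within 20 mm of the beam sideways and up and down.
- pad: Fixed black rubber pad for the scanner, 240 mm (x) x 110 mm (y) x 4 mm. Origin in the middle of its underside.
- caddy_red: Loose red solder caddy on the bench; may be absent. Origin: middle of its underside, z up. Steel foot 48 (x) x 60 (y) x 12 mm; white reels 54 mm across on both faces of an upright red plate (36 mm over the reels, z 14..68). Plate 8 mm thick (x), 36 wide (y), 148 high; window through it along x, 24 wide, z 80..114 mm; solid grip tab z 114..148. Same from both faces. 0.22 kg.
- eye_red (a point): Middle of the window's upper edge in the red caddy, 114 mm above its underside: this edge rests on the peg when the caddy hangs. Axes as the caddy's.
- peg_red (a point): Point on top of the red peg, middle of its level part, 32 mm out from the bar, 160 mm above the bench. Axes as the rack's: the peg points to -x. 8 mm rod, level (centre z 156 mm) to x -28 mm from here, then turned up: tip ends at x -40 mm from here, its top at z 172 mm above the bench.
- caddy_blue: Loose blue solder caddy on the bench; may be absent. Origin: middle of its underside, z up. Steel foot 48 (x) x 60 (y) x 12 mm; white reels 54 mm across on both faces of an upright blue plate (36 mm over the reels, z 14..68). Plate 8 mm thick (x), 36 wide (y), 148 high; window through it along x, 24 wide, z 80..114 mm; solid grip tab z 114..148. Same from both faces. 0.22 kg.
- eye_blue (a point): Middle of the window's upper edge in the blue caddy, 114 mm above its underside: this edge rests on the peg when the caddy hangs. Axes as the caddy's.
- peg_blue (a point): Point on top of the blue peg, middle of its level part, 32 mm out from the bar, 160 mm above the bench. Axes as the rack's: the peg points to -x. 8 mm rod, level (centre z 156 mm) to x -28 mm from here, then turned up: tip ends at x -40 mm from here, its top at z 172 mm above the bench.
- caddy_green: Loose green solder caddy on the bench; may be absent. Origin: middle of its underside, z up. Steel foot 48 (x) x 60 (y) x 12 mm; white reels 54 mm across on both faces of an upright green plate (36 mm over the reels, z 14..68). Plate 8 mm thick (x), 36 wide (y), 148 high; window through it along x, 24 wide, z 80..114 mm; solid grip tab z 114..148. Same from both faces. 0.22 kg.
- eye_green (a point): Middle of the window's upper edge in the green caddy, 114 mm above its underside: this edge rests on the peg when the caddy hangs. Axes as the caddy's.
- peg_green (a point): Point on top of the green peg, middle of its level part, 32 mm out from the bar, 160 mm above the bench. Axes as the rack's: the peg points to -x. 8 mm rod, level (centre z 156 mm) to x -28 mm from here, then turned up: tip ends at x -40 mm from here, its top at z 172 mm above the bench.
- caddy_yellow: Loose yellow solder caddy on the bench; may be absent. Origin: middle of its underside, z up. Steel foot 48 (x) x 60 (y) x 12 mm; white reels 54 mm across on both faces of an upright yellow plate (36 mm over the reels, z 14..68). Plate 8 mm thick (x), 36 wide (y), 148 high; window through it along x, 24 wide, z 80..114 mm; solid grip tab z 114..148. Same from both faces. 0.22 kg.
- eye_yellow (a point): Middle of the window's upper edge in the yellow caddy, 114 mm above its underside: this edge rests on the peg when the caddy hangs. Axes as the caddy's.
- peg_yellow (a point): Point on top of the yellow peg, middle of its level part, 32 mm out from the bar, 160 mm above the bench. Axes as the rack's: the peg points to -x. 8 mm rod, level (centre z 156 mm) to x -28 mm from here, then turned up: tip ends at x -40 mm from here, its top at z 172 mm above the bench.
- flux_tin: Bystander: flat round brass flux tin, 60 mm across, 20 mm high, loose; origin in the middle of its underside.
- driver: Bystander: screwdriver lying on the bench, loose; origin on the tool.
- spare_reel: Bystander: white spare reel lying flat, 68 mm across, 30 mm high, loose; origin in the middle of its underside.
- spare_reel2: Bystander: metallic spare reel lying flat, 60 mm across, 26 mm high, loose; origin in the middle of its underside.

How it is judged:
By the outcome, as a careful person would: the job done as asked, in the order asked, and still so for the second after the job is handed in, with the robot touching nothing.
Of caddy_red, caddy_blue, caddy_green, caddy_yellow only 3 to 4 are there at a start; the rules pass over those that are not, and their reading is None.
At some moment in a run one of caddy_red, caddy_blue, caddy_green, caddy_yellow, scanner may be knocked a few centimetres aside while the robot is not near it.
Once in a run the grip may slacken for a moment while it holds something.
It also fails if it takes over 210 s, if anything falls off the work surface, if the arm or the gripper's body presses on something with over 40 N, if the wrist force passes 120 N, or if a joint passes its speed limit or range.

## Working session

There is one attempt and no reset: what is moved stays moved. The work goes in short steps, Python scripts to look and compute and a tool call to move; the robot and the scene stay as the last step left them, time stands still between calls to the robot, and variables do not carry over. Pictures are saved under pics/ and viewed, at most 14 in all, crops included, and the job is handed in when it is done.

Besides the shell and the picture viewer there is one more tool, called by a JSON object that holds its "method" and its "body". play_rows: Moves the arm, as the interface text tells. Shift numbers are shares of 20 cm and turn numbers shares of 90 degrees, none past 1 either way. Its arguments: {"type":"object","properties":{"steps":{"type":"array","items":{"type":"object","properties":{"delta_pos":{"type":"array","items":{"type":"number","minimum":-1,"maximum":1}},"angular":{"type":"array","items":{"type":"number","minimum":-1,"maximum":1}},"jaw":{"type":"number"}}}}},"required":["steps"]}

```bash
mkdir -p pics; python3 - <<'E'
from workcell import ctrl, eyes
import cv2, numpy as np
np.set_printoptions(precision=4,suppress=True)
for n in ("scene","top"):
    im=eyes.read_camera(n); cv2.imwrite(f"pics/{n}0.png",cv2.resize(im[:,:,::-1],(800,600),interpolation=cv2.INTER_CUBIC))
    np.save(f"{n}0.npy",im)
    p=eyes.camera_params(n); print(n,p["intrinsics"],p["R"],p["t"], -np.array(p["R"]).T@p["t"])
print(ctrl.state(), ctrl.hold_point_z)
E
```

```text
scene [[414.4405   0.     251.471 ]
 [  0.     414.4405 193.2777]
 [  0.       0.       1.    ]] [[ 0.1894  0.9818 -0.0124]
 [ 0.6875 -0.1416 -0.7122]
 [-0.701   0.1264 -0.7019]] [-0.1519 -0.2836  1.6789] [ 1.4007 -0.1033  0.9745]
top [[347.8886   0.     253.7481]
 [  0.     347.8886 200.7415]
 [  0.       0.       1.    ]] [[ 0.0211 -0.9997 -0.0105]
 [-0.989  -0.0193 -0.1466]
 [ 0.1463  0.0135 -0.9891]] [0.028  0.5807 1.0239] [0.4239 0.0254 1.0982]
{'time': 0.1, 'q': array([-1.3733,  0.0527,  1.4016, -0.    ,  1.6886, -0.0703]), 'qvel': array([-0.0017, -0.    , -0.0023, -0.0002,  0.0016, -0.0008]), 'joint_efforts': array([  0.0011, -38.2581, -36.0986,  -0.    ,   0.0049,   0.    ]), 'eef_pos': array([ 0.1389, -0.506 ,  0.2306]), 'eef_rot': array([-3.1402, -0.    ,  0.2678]), 'wrist_force': array([ 0.1668, -0.1388, -0.2924]), 'torque': array([0.0249, 0.0013, 0.025 ]), 'gripper_force': 0.0, 'opening': 0.9987260720602016} -0.0187
```

View pics/scene0.png

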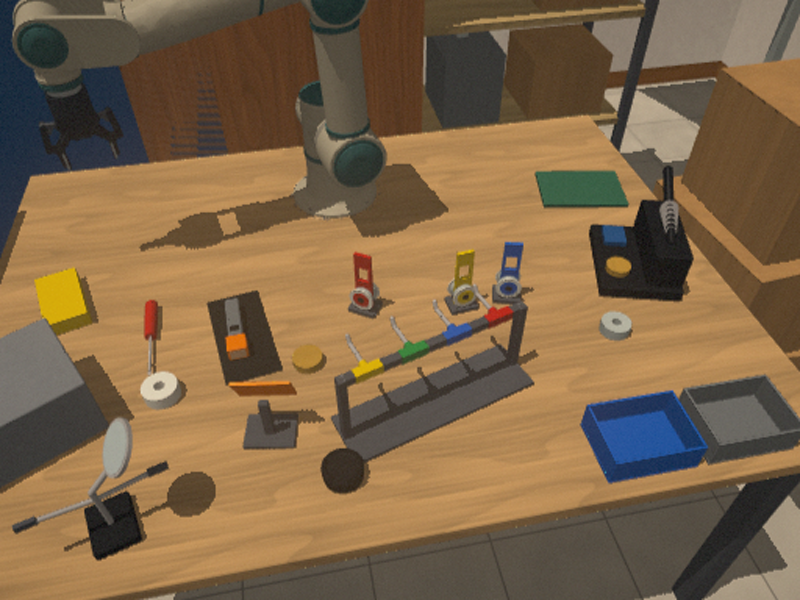

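View pics/top0.png

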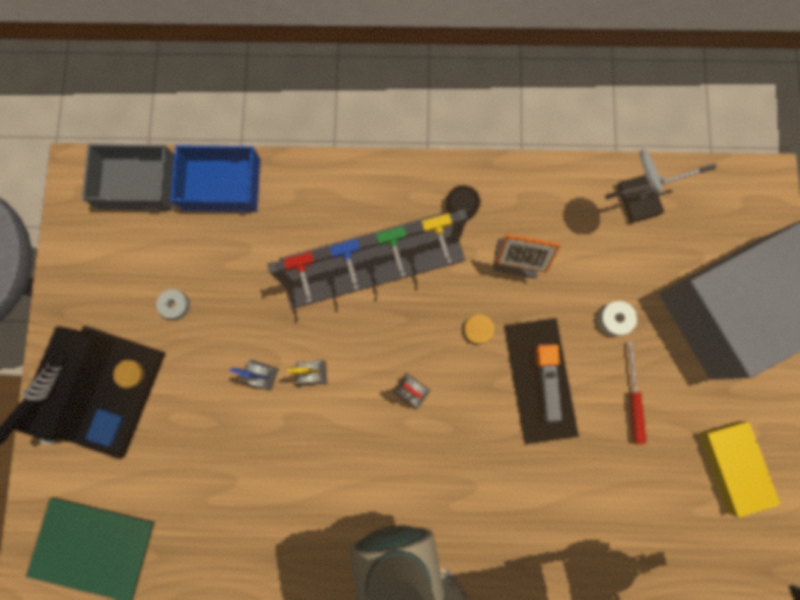

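The pictures show red, yellow and blue caddies (scene 362,280 / 463,280 / 510,270). There is no green caddy. The rack's sleeves run red, blue, green, yellow, and the scanner lies on its pad, facing the placard.

```bash
cat > h.py <<'E'
from workcell import ctrl, eyes
import cv2, numpy as np
np.set_printoptions(precision=4,suppress=True)
P={n:eyes.camera_params(n) for n in ("scene","top")}
def ray(n,uv):
    p=P[n];R=np.array(p["R"]);d=R.T@np.linalg.solve(p["intrinsics"],[uv[0],uv[1],1.]);return -R.T@p["t"],d/np.linalg.norm(d)
def plane(n,uv,z):
    c,d=ray(n,uv);return c+d*(z-c[2])/d[2]
def tri(a,b):
    (c1,d1),(c2,d2)=ray("scene",a),ray("top",b)
    s=np.linalg.lstsq(np.c_[d1,-d2],c2-c1,rcond=None)[0];p,q=c1+s[0]*d1,c2+s[1]*d2
    return (p+q)/2,np.linalg.norm(p-q)
def proj(n,X):
    p=P[n];v=np.array(p["intrinsics"])@(np.array(p["R"])@X+p["t"]);return v[:2]/v[2]
H={"red":[(0,5),(174,180)],"yellow":[(22,32)],"blue":[(105,125)],"green":[(45,80)],"orange":[(6,14)]}
def mask(im,c,s=130,v=60):
    h=cv2.cvtColor(im,cv2.COLOR_RGB2HSV);m=0
    for a,b in H[c]: m=m|cv2.inRange(h,(a,s,v),(b,255,255))
    return m
def blobs(m,minA=12):
    n,l,st,c=cv2.connectedComponentsWithStats(m,connectivity=8)
    return [(st[i],c[i],l==i) for i in range(1,n) if st[i][4]>=minA]
E
python3 - <<'E'
from h import *
for n in("scene","top"):
    im=np.load(n+"0.npy")
    for c in H:
        print(n,c,[(list(map(int,s)),np.round(k,1).tolist()) for s,k,_ in blobs(mask(im,c,150,80),15) if s[4]<900])
a=np.load("scene0.npy")[150:250,205:345,::-1];b=np.load("top0.npy")[135:265,140:310,::-1]
cv2.imwrite("pics/c1.png",cv2.resize(a,None,fx=5.7,fy=5.7,interpolation=cv2.INTER_CUBIC)[:600])
cv2.imwrite("pics/c2.png",cv2.resize(b,None,fx=4.6,fy=4.6,interpolation=cv2.INTER_CUBIC)[:600])
E
```

```text
scene red [([227, 162, 10, 15, 67], [232.0, 167.0]), ([228, 178, 10, 7, 30], [232.3, 180.3]), ([93, 192, 7, 23, 130], [95.6, 203.1]), ([310, 196, 18, 13, 134], [318.7, 201.4])]
scene yellow [([290, 160, 13, 26, 186], [296.4, 170.8]), ([293, 186, 10, 8, 44], [297.6, 189.4]), ([225, 230, 21, 15, 190], [234.8, 236.1])]
scene blue [([386, 145, 15, 10, 106], [393.1, 149.3]), ([284, 207, 18, 10, 87], [291.9, 211.1])]
scene green []
scene orange [([97, 32, 11, 14, 63], [102.9, 39.3]), ([78, 39, 11, 11, 32], [83.8, 43.3]), ([408, 40, 56, 14, 307], [434.6, 46.4]), ([97, 47, 7, 8, 28], [100.1, 50.1]), ([388, 46, 13, 10, 81], [394.3, 50.0]), ([86, 48, 10, 6, 17], [89.9, 50.8]), ([115, 55, 11, 4, 19], [119.9, 56.5]), ([97, 56, 13, 5, 25], [102.9, 58.5]), ([97, 62, 14, 6, 25], [103.4, 64.4]), ([110, 64, 10, 17, 40], [113.6, 71.3]), ([96, 67, 8, 4, 18], [99.2, 68.3]), ([97, 78, 13, 14, 39], [101.6, 83.1]), ([100, 89, 10, 4, 17], [103.6, 90.6]), ([99, 94, 8, 8, 22], [103.2, 96.3]), ([226, 161, 13, 25, 109], [231.7, 173.5]), ([227, 188, 9, 8, 24], [230.9, 191.5]), ([97, 192, 4, 26, 47], [99.1, 203.8]), ([92, 201, 3, 16, 20], [92.4, 209.8]), ([144, 213, 16, 18, 136], [151.1, 220.2]), ([147, 245, 43, 9, 258], [169.2, 249.1])]
top red [([182, 161, 19, 13, 151], [190.8, 167.1]), ([258, 246, 12, 8, 32], [263.1, 249.6]), ([404, 252, 9, 31, 178], [408.1, 267.6])]
top yellow [([270, 136, 19, 13, 147], [279.4, 142.5]), ([185, 235, 15, 5, 46], [191.4, 236.7])]
top blue [([213, 155, 16, 9, 82], [220.5, 158.8]), ([60, 263, 10, 10, 48], [64.4, 268.0])]
top green []
top orange [([317, 149, 42, 20, 146], [338.2, 155.0]), ([342, 220, 18, 15, 140], [349.8, 226.8]), ([402, 251, 13, 34, 161], [407.2, 267.9])]
```

View pics/c1.png

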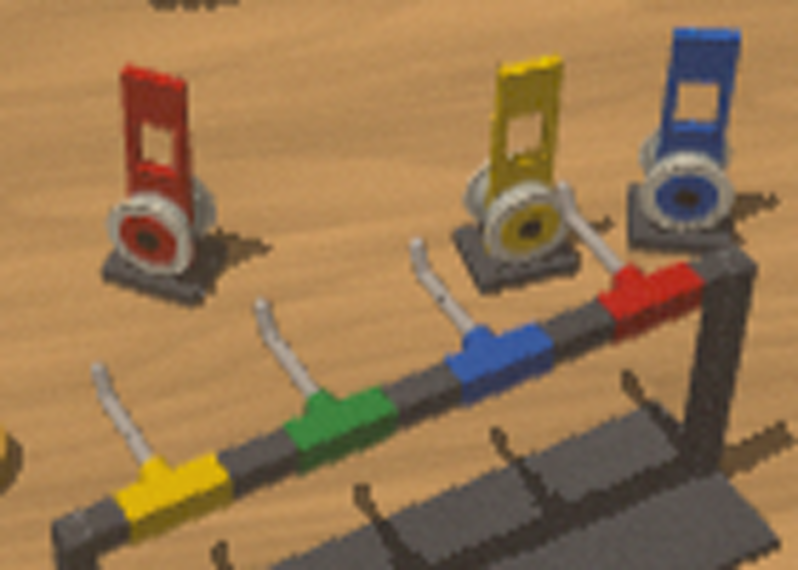

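View pics/c2.png

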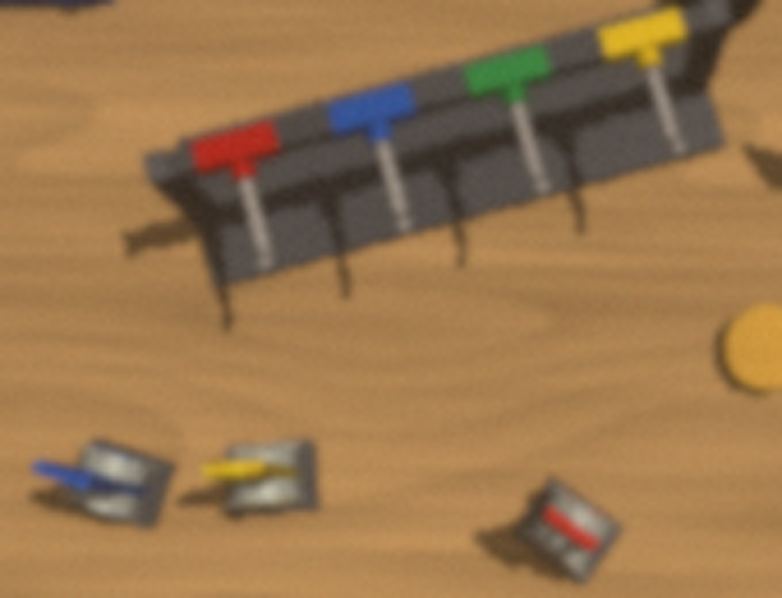

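The crops show the caddy tabs' upper corners and foot corners, and the sleeves and peg tips. I'll cast those pixels to world points.

```bash
python3 - <<'E'
from h import *
s=lambda u,v:(205+(u+.5)/5.7-.5,150+(v+.5)/5.7-.5)
t=lambda u,v:(140+(u+.5)/4.6-.5,135+(v+.5)/4.6-.5)
for c,a,b in(("red",(122,66),(187,80)),("yellow",(500,65),(562,56)),("blue",(675,30),(740,32))):
    A,B=plane("scene",s(*a),.148),plane("scene",s(*b),.148);d=B-A
    print(c,"tab",(A+B)[:2]/2,"len",np.linalg.norm(d),"ydir yaw",np.degrees(np.arctan2(-d[0],d[1])))
for c,q in (("red",[(553,478),(620,527),(585,580)]),("yellow",[(315,440),(317,508),(228,515)]),("blue",[(97,440),(173,465),(153,525)])):
    print(c,"foot",[plane("top",t(*p),.012)[:2] for p in q])
T=[]
for a,b in(((563,187),(265,265)),((418,242),(405,226)),((261,303),(543,188)),((98,368),(682,148))):
    X,e=tri(s(*a),t(*b));T.append(X);print("tip",X,e)
for c,b in(("red",(235,147)),("blue",(371,108)),("green",(508,70)),("yellow",(642,33))):print(c,"sleeve top",plane("top",t(*b),.166))
T=np.array(T);k=np.arange(4);f=np.polyfit(k,T,1);print(f,"yaw",np.degrees(np.arctan2(f[0][0],-f[0][1])), T-np.outer(k,f[0])-f[1])
E
```

```text
red tab [0.43   0.0116] len 0.037540417243452265 ydir yaw -29.82684647510253
yellow tab [0.4613 0.2131] len 0.0348095652179483 ydir yaw 0.7631964564461183
blue tab [0.4568 0.3142] len 0.03533922539402177 ydir yaw -14.580140902377128
red foot [array([0.4663, 0.0188]), array([ 0.4345, -0.0268]), array([ 0.3989, -0.0039])]
yellow foot [array([0.4887, 0.1807]), array([0.4429, 0.1775]), array([0.437 , 0.2374])]
blue foot [array([0.4856, 0.3291]), array([0.4698, 0.2764]), array([0.4293, 0.2878])]
tip [0.5821 0.1934 0.1683] 0.0025535330494612382
tip [0.607  0.1122 0.1698] 0.004442542165241533
tip [0.6314 0.0304 0.1692] 0.003172881718906639
tip [ 0.6573 -0.0515  0.1692] 0.0036355946022212796
red sleeve top [0.6535 0.2137 0.166 ]
blue sleeve top [0.6791 0.1331 0.166 ]
green sleeve top [0.7041 0.0513 0.166 ]
yellow sleeve top [ 0.7286 -0.029   0.166 ]
[[ 0.025  -0.0817  0.0002]
 [ 0.5819  0.1936  0.1688]] yaw 17.02429190279631 [[ 0.0002 -0.0002 -0.0005]
 [ 0.      0.0002  0.0008]
 [-0.0005  0.0001 -0.0001]
 [ 0.0003 -0.0002 -0.0002]]
```

{"method": "play_rows", "body": {"steps": [{"delta_pos": [0.49, 0.95, 0.2], "angular": [0, 0, 0.2], "jaw": 1}, {"delta_pos": [0.49, 0.95, 0.2], "angular": [0, 0, 0.2], "jaw": 1}, {"delta_pos": [0.49, 0.95, 0.2], "angular": [0, 0, 0.2], "jaw": 1}, {"delta_pos": [0.49, 0.95, 0.2], "angular": [0, 0, 0.2], "jaw": 1}, {"delta_pos": [0.49, 0.95, 0.2], "angular": [0, 0, 0.2], "jaw": 1}, {"delta_pos": [0.49, 0.95, 0.2], "angular": [0, 0, 0.2], "jaw": 1}]}}

```text
time: 0.85
eef_pos: [0.2367, -0.3166, 0.2709]
eef_rot: [-3.141, 0.0, 0.582]
wrist_force: [-0.0, 0.5, -0.1]
opening: 0.997
gripper_force: 0.0
```

{"method": "play_rows", "body": {"steps": [{"delta_pos": [0.49, 0.95, 0], "angular": [0, 0, 0.2], "jaw": 1}, {"delta_pos": [0.49, 0.95, 0], "angular": [0, 0, 0.2], "jaw": 1}, {"delta_pos": [0.49, 0.95, 0], "angular": [0, 0, 0.2], "jaw": 1}, {"delta_pos": [0.49, 0.95, 0], "angular": [0, 0, 0.2], "jaw": 1}, {"delta_pos": [0.49, 0.95, 0], "angular": [0, 0, 0.2], "jaw": 1}, {"delta_pos": [0.49, 0.95, 0], "angular": [0, 0, 0.2], "jaw": 1}]}}

```text
time: 1.6
eef_pos: [0.3347, -0.1274, 0.2709]
eef_rot: [-3.141, 0.001, 0.895]
wrist_force: [0.3, 0.2, -0.2]
opening: 1.002
gripper_force: 0.0
```

{"method": "play_rows", "body": {"steps": [{"delta_pos": [0.49, 0.675, 0], "angular": [0, 0, 0.067], "jaw": 1}, {"delta_pos": [0.49, 0.675, 0], "angular": [0, 0, 0.067], "jaw": 1}, {"delta_pos": [0.49, 0.675, 0], "angular": [0, 0, 0.067], "jaw": 1}, {"delta_pos": [0.49, 0.675, 0], "angular": [0, 0, 0.067], "jaw": 1}, {"delta_pos": [0.49, 0.675, 0], "angular": [0, 0, 0.067], "jaw": 1}, {"delta_pos": [0.49, 0.675, 0], "angular": [0, 0, 0.067], "jaw": 1}]}}

```text
time: 2.35
eef_pos: [0.4327, 0.0072, 0.2715]
eef_rot: [3.141, 0.0, 0.999]
wrist_force: [0.3, 0.1, -0.7]
opening: 1.003
gripper_force: 0.0
```

```bash
cat > chk.py <<'E'
from h import *
import sys
# tab outline in scene: rows/cols of coloured caddy parts; compare with stored images
im=eyes.read_camera("scene"); tp=eyes.read_camera("top"); np.save("scene1.npy",im); np.save("top1.npy",tp)
for c in("red","yellow","blue","orange"):
    print(c,"S",[list(map(int,s)) for s,k,_ in blobs(mask(im,c,150,80),25) if s[4]<900 and s[1]>130],"T",[list(map(int,s)) for s,k,_ in blobs(mask(tp,c,150,80),15) if s[4]<900])
if len(sys.argv)>1: # name, scene crop x0 y0 x1 y1
    n,x0,y0,x1,y1=sys.argv[1],*map(int,sys.argv[2:6]);q=im if len(sys.argv)<7 else tp
    f=min(800/(x1-x0),600/(y1-y0));cv2.imwrite(f"pics/{n}.png",cv2.resize(q[y0:y1,x0:x1,::-1],(int(f*(x1-x0)),int(f*(y1-y0))),interpolation=cv2.INTER_CUBIC));print("f",f)
E
python3 chk.py
```

```text
red S [[227, 162, 10, 14, 78], [228, 179, 10, 7, 29], [93, 192, 7, 23, 129], [310, 196, 19, 13, 136]] T [[182, 161, 19, 13, 152], [404, 252, 9, 31, 179]]
yellow S [[290, 160, 14, 26, 199], [293, 186, 10, 8, 43], [225, 230, 21, 15, 190]] T [[270, 136, 19, 13, 153], [185, 235, 13, 5, 44]]
blue S [[386, 145, 15, 10, 108], [284, 207, 18, 10, 91]] T [[213, 155, 16, 9, 80], [58, 264, 10, 15, 51]]
orange S [[226, 161, 13, 23, 94], [226, 188, 9, 8, 25], [96, 192, 5, 25, 50], [144, 213, 16, 18, 131], [147, 245, 43, 9, 261]] T [[317, 149, 42, 25, 165], [342, 220, 17, 15, 134], [402, 251, 13, 34, 150]]
```

{"method": "play_rows", "body": {"steps": [{"delta_pos": [0, 0, -0.25], "angular": [0, 0, 0], "jaw": 1}, {"delta_pos": [0, 0, -0.5], "angular": [0, 0, 0], "jaw": 1}, {"delta_pos": [0, 0, -0.7], "angular": [0, 0, 0], "jaw": 1}, {"delta_pos": [0, 0, -0.755], "angular": [0, 0, 0], "jaw": 1}, {"delta_pos": [0, 0, -0.755], "angular": [0, 0, 0], "jaw": 1}, {"delta_pos": [0, 0, -0.755], "angular": [0, 0, 0], "jaw": 0}, {"delta_pos": [0, 0, -0.755], "angular": [0, 0, 0], "jaw": 0}, {"delta_pos": [0, 0, -0.755], "angular": [0, 0, 0], "jaw": 0}, {"delta_pos": [0, 0, -0.755], "angular": [0, 0, 0], "jaw": 0}, {"delta_pos": [0, 0, -0.755], "angular": [0, 0, 0], "jaw": 0}, {"delta_pos": [0, 0, -0.755], "angular": [0, 0, 0], "jaw": 0}, {"delta_pos": [0, 0, -0.755], "angular": [0, 0, 0], "jaw": 0}]}}

```text
time: 3.95
eef_pos: [0.433, 0.0087, 0.1206]
eef_rot: [3.141, -0.0, 1.001]
wrist_force: [-0.9, 0.1, 3.4]
opening: 0.075
gripper_force: 59.5
```

{"method": "play_rows", "body": {"steps": [{"delta_pos": [0, 0, 0.1], "angular": [0, 0, 0], "jaw": 0}, {"delta_pos": [0, 0, 0.25], "angular": [0, 0, 0], "jaw": 0}, {"delta_pos": [0, 0, 0.4], "angular": [0, 0, 0], "jaw": 0}, {"delta_pos": [0.09, 0.1, 0.4], "angular": [0, 0, 0.07], "jaw": 0}, {"delta_pos": [0.19, 0.22, 0.4], "angular": [0, 0, 0.14], "jaw": 0}, {"delta_pos": [0.3, 0.36, 0.4], "angular": [0, 0, 0.21], "jaw": 0}, {"delta_pos": [0.4, 0.5, 0.4], "angular": [0, 0, 0.28], "jaw": 0}, {"delta_pos": [0.49, 0.65, 0.4], "angular": [0, 0, 0.35], "jaw": 0}, {"delta_pos": [0.57, 0.78, 0.4], "angular": [0, 0, 0.42], "jaw": 0}, {"delta_pos": [0.628, 0.86, 0.35], "angular": [0, 0, 0.49], "jaw": 0}, {"delta_pos": [0.628, 0.883, 0.325], "angular": [0, 0, 0.553], "jaw": 0}, {"delta_pos": [0.628, 0.883, 0.325], "angular": [0, 0, 0.553], "jaw": 0}]}}

```text
time: 5.45
eef_pos: [0.558, 0.1855, 0.1835]
eef_rot: [-3.139, -0.0, 1.87]
wrist_force: [-0.6, -0.3, -3.3]
opening: 0.081
gripper_force: 58.8
```

```bash
python3 chk.py p1 270 100 410 205
```

```text
red S [[292, 166, 11, 27, 96], [93, 192, 7, 25, 133], [296, 193, 9, 8, 36], [310, 196, 18, 14, 155]] T [[404, 252, 9, 31, 180]]
yellow S [[291, 161, 4, 24, 36], [225, 230, 21, 15, 189]] T [[270, 136, 19, 13, 151]]
blue S [[386, 145, 15, 10, 102], [284, 207, 18, 10, 91]] T [[213, 155, 16, 9, 84], [59, 264, 12, 12, 44]]
orange S [[97, 192, 4, 25, 45], [144, 213, 16, 18, 128], [147, 245, 43, 9, 262]] T [[317, 149, 42, 20, 142], [342, 220, 18, 15, 135], [402, 251, 13, 34, 159]]
f 5.714285714285714
```

View pics/p1.png

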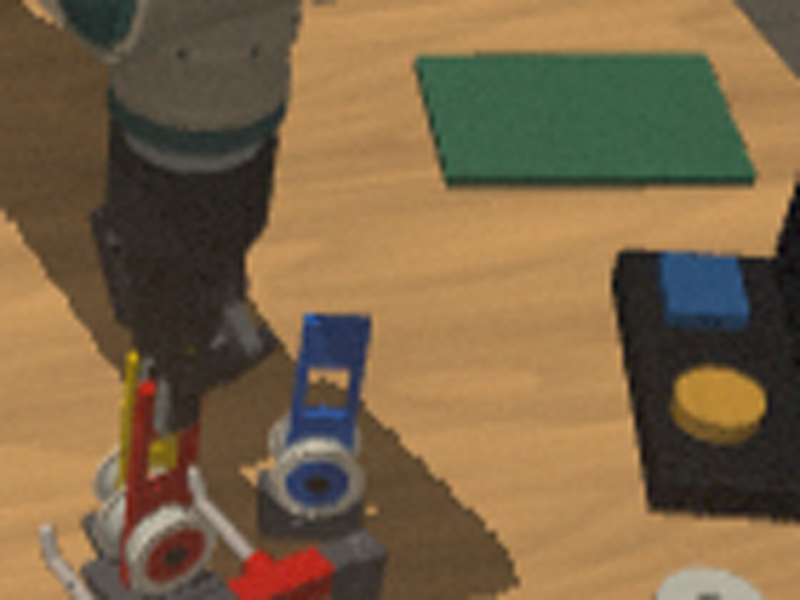

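The red caddy is held with its plate upright, and the red peg's tip shows at about (190,475) in the crop. I'll check the window's lateral alignment by projection.

```bash
python3 - <<'E'
from h import *
p=ctrl.state();T=p["eef_pos"];print(T,p["eef_rot"],p["gripper_force"])
y=np.radians(17.1);ex=np.array([np.cos(y),np.sin(y),0]);ey=np.array([-np.sin(y),np.cos(y),0])
E=np.array([T[0],T[1],T[2]-.006])
f=5.714;pr=lambda X:((proj("scene",X)-[270,100]+.5)*f-.5).round(0)
for n,dy,dz in(("eye",0,0),("eyeL",-.012,0),("eyeR",.012,0),("botL",-.012,-.034),("botR",.012,-.034),("tabL",-.018,.034),("plateL",-.018,-.034),("plateR",.018,-.034)):
    print(n,pr(E+dy*ey+dz*np.array([0,0,1])+.004*ex))
print("reel centre",pr(E+np.array([0,0,-.073])+.018*ex))
print("tip",pr(np.array([.5821,.1934,.168])))
im=np.load("scene1.npy")[160:210,285:310]
cv2.imwrite("pics/p2.png",cv2.resize(im[:,:,::-1],None,fx=12,fy=12,interpolation=cv2.INTER_CUBIC))
E
```

```text
[0.5584 0.1851 0.1849] [-3.1408  0.0001  1.8678] 58.782591819763184
eye [167. 433.]
eyeL [147. 441.]
eyeR [187. 426.]
botL [143. 491.]
botR [182. 475.]
tabL [141. 394.]
plateL [133. 495.]
plateR [192. 471.]
reel centre [172. 554.]
tip [190. 474.]
```

View pics/p2.png

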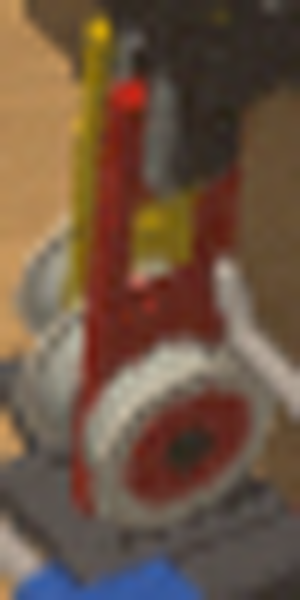

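{"method": "play_rows", "body": {"steps": [{"delta_pos": [0.06, 0.018, 0], "angular": [0, 0, 0], "jaw": 0}, {"delta_pos": [0.12, 0.037, 0], "angular": [0, 0, 0], "jaw": 0}, {"delta_pos": [0.18, 0.055, 0], "angular": [0, 0, 0], "jaw": 0}, {"delta_pos": [0.24, 0.074, 0], "angular": [0, 0, 0], "jaw": 0}, {"delta_pos": [0.29, 0.09, 0], "angular": [0, 0, 0], "jaw": 0}, {"delta_pos": [0.29, 0.09, 0], "angular": [0, 0, 0], "jaw": 0}]}}

```text
time: 6.3
eef_pos: [0.6168, 0.2029, 0.1853]
eef_rot: [3.141, 0.0, 1.868]
wrist_force: [0.2, -0.1, -2.7]
opening: 0.081
gripper_force: 64.3
```

{"method": "play_rows", "body": {"steps": [{"delta_pos": [0, 0, -0.03], "angular": [0, 0, 0], "jaw": 0}, {"delta_pos": [0, 0, -0.06], "angular": [0, 0, 0], "jaw": 0}, {"delta_pos": [0, 0, -0.08], "angular": [0, 0, 0], "jaw": 0}, {"delta_pos": [0, 0, -0.095], "angular": [0, 0, 0], "jaw": 0}, {"delta_pos": [0, 0, -0.095], "angular": [0, 0, 0], "jaw": 0}]}}

```text
time: 6.92
eef_pos: [0.6166, 0.2033, 0.1666]
eef_rot: [3.141, 0.0, 1.87]
wrist_force: [-0.2, 0.1, -1.8]
opening: 0.08
gripper_force: 64.4
```

```bash
python3 chk.py p3 270 130 350 190
```

```text
red S [[303, 184, 25, 35, 261], [93, 192, 7, 24, 132]] T [[404, 252, 9, 31, 172]]
yellow S [[290, 161, 13, 25, 153], [293, 186, 10, 8, 47], [225, 230, 21, 15, 191]] T [[270, 137, 19, 12, 146]]
blue S [[386, 145, 15, 10, 117], [284, 207, 18, 10, 90]] T [[213, 155, 16, 9, 89], [59, 265, 11, 11, 42]]
orange S [[97, 192, 4, 26, 49], [144, 213, 16, 18, 116], [147, 245, 43, 9, 258]] T [[317, 149, 42, 20, 151], [342, 220, 17, 15, 130], [402, 250, 13, 35, 165]]
f 10.0
```

View pics/p3.png

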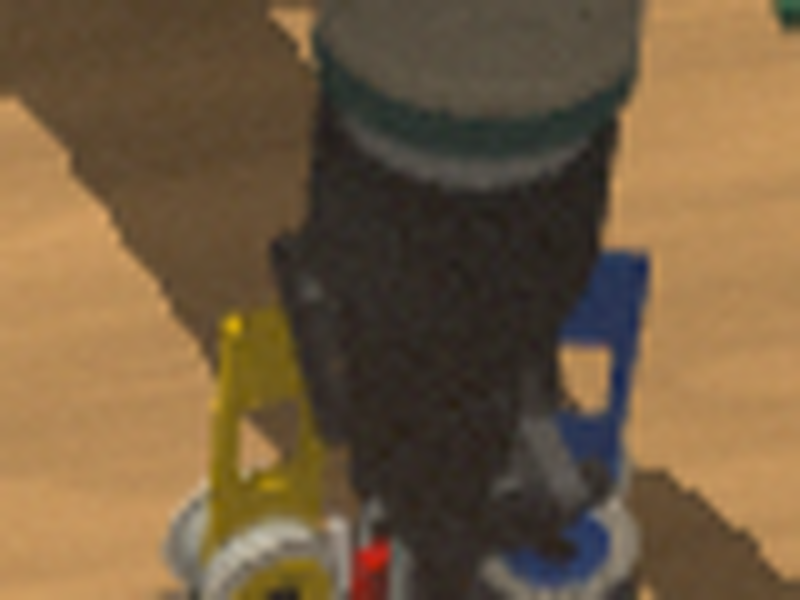

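{"method": "play_rows", "body": {"steps": [{"delta_pos": [0, 0, -0.006], "angular": [0, 0, 0], "jaw": 0}, {"delta_pos": [0, 0, -0.012], "angular": [0, 0, 0], "jaw": 0}, {"delta_pos": [0, 0, -0.012], "angular": [0, 0, 0], "jaw": 0}]}}

```text
time: 7.4
eef_pos: [0.6167, 0.2034, 0.1662]
eef_rot: [3.139, 0.0, 1.87]
wrist_force: [-4.6, -1.5, 8.0]
opening: 0.076
gripper_force: 66.0
```

{"method": "play_rows", "body": {"steps": [{"delta_pos": [0, 0, 0.005], "angular": [0, 0, 0], "jaw": 0.12}, {"delta_pos": [0, 0, 0.005], "angular": [0, 0, 0], "jaw": 0.2}, {"delta_pos": [0, 0, 0.005], "angular": [0, 0, 0], "jaw": 0.22}, {"delta_pos": [0, 0, 0.005], "angular": [0, 0, 0], "jaw": 0.22}]}}

```text
time: 7.9
eef_pos: [0.6165, 0.2033, 0.1647]
eef_rot: [-3.141, 0.0, 1.87]
wrist_force: [0.5, -0.0, -0.2]
opening: 0.216
gripper_force: 0.0
```

{"method": "play_rows", "body": {"steps": [{"delta_pos": [0, 0, 0.06], "angular": [0, 0, 0], "jaw": 0.22}, {"delta_pos": [0, 0, 0.15], "angular": [0, 0, 0], "jaw": 0.22}, {"delta_pos": [0, 0, 0.3], "angular": [0, 0, 0], "jaw": 0.22}, {"delta_pos": [0, 0, 0.5], "angular": [0, 0, 0], "jaw": 1}, {"delta_pos": [-0.2, 0.1, 0.6], "angular": [0, 0, 0], "jaw": 1}, {"delta_pos": [-0.5, 0.3, 0.6], "angular": [0, 0, -0.1], "jaw": 1}, {"delta_pos": [-0.79, 0.538, 0.6], "angular": [0, 0, -0.2], "jaw": 1}, {"delta_pos": [-0.79, 0.538, 0.6], "angular": [0, 0, -0.3], "jaw": 1}, {"delta_pos": [-0.79, 0.538, 0.6], "angular": [0, 0, -0.368], "jaw": 1}, {"delta_pos": [-0.79, 0.538, 0.6], "angular": [0, 0, -0.368], "jaw": 1}]}}

```text
time: 9.15
eef_pos: [0.4585, 0.3112, 0.2867]
eef_rot: [3.14, -0.002, 1.294]
wrist_force: [0.1, -0.4, -0.8]
opening: 0.998
gripper_force: 0.0
```

```bash
python3 chk.py p4 270 140 370 215
```

```text
red S [[303, 182, 26, 37, 316], [93, 192, 7, 23, 126]] T [[182, 162, 19, 12, 151], [185, 176, 17, 8, 73], [405, 252, 8, 31, 172]]
yellow S [[290, 159, 13, 27, 188], [293, 186, 10, 8, 44], [225, 230, 21, 15, 192]] T [[270, 137, 19, 12, 148], [185, 235, 15, 5, 48]]
blue S [[386, 145, 15, 10, 114], [284, 207, 18, 10, 88]] T [[213, 155, 16, 9, 80]]
orange S [[97, 193, 4, 25, 47], [144, 213, 16, 18, 126], [147, 244, 43, 10, 260]] T [[317, 149, 42, 25, 157], [342, 220, 18, 15, 138], [402, 251, 13, 34, 165]]
f 8.0
```

View pics/p4.png

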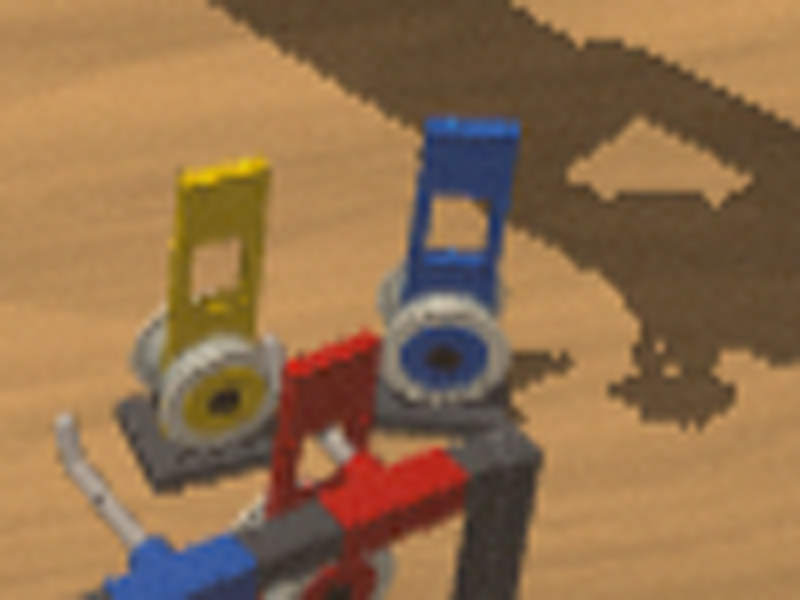

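The red caddy hangs with its peg through the window. Blue and yellow haven't moved. Next is blue.

{"method": "play_rows", "body": {"steps": [{"delta_pos": [0, 0, -0.25], "angular": [0, 0, 0], "jaw": 1}, {"delta_pos": [0, 0, -0.5], "angular": [0, 0, 0], "jaw": 1}, {"delta_pos": [0, 0, -0.75], "angular": [0, 0, 0], "jaw": 1}, {"delta_pos": [0, 0, -0.83], "angular": [0, 0, 0], "jaw": 1}, {"delta_pos": [0, 0, -0.83], "angular": [0, 0, 0], "jaw": 1}, {"delta_pos": [0, 0, -0.83], "angular": [0, 0, 0], "jaw": 0}, {"delta_pos": [0, 0, -0.83], "angular": [0, 0, 0], "jaw": 0}, {"delta_pos": [0, 0, -0.83], "angular": [0, 0, 0], "jaw": 0}, {"delta_pos": [0, 0, -0.83], "angular": [0, 0, 0], "jaw": 0}, {"delta_pos": [0, 0, -0.83], "angular": [0, 0, 0], "jaw": 0}, {"delta_pos": [0, 0, -0.83], "angular": [0, 0, 0], "jaw": 0}, {"delta_pos": [0, 0, -0.83], "angular": [0, 0, 0], "jaw": 0}]}}

```text
time: 10.75
eef_pos: [0.4586, 0.311, 0.1193]
eef_rot: [3.141, -0.0, 1.292]
wrist_force: [-0.9, 0.7, 4.3]
opening: 0.08
gripper_force: 59.4
```

{"method": "play_rows", "body": {"steps": [{"delta_pos": [0, 0, 0.12], "angular": [0, 0, 0], "jaw": 0}, {"delta_pos": [0, 0, 0.3], "angular": [0, 0, 0], "jaw": 0}, {"delta_pos": [0, 0, 0.5], "angular": [0, 0, 0], "jaw": 0}, {"delta_pos": [0, 0, 0.7], "angular": [0, 0, 0], "jaw": 0}, {"delta_pos": [0, 0, 0.88], "angular": [0, 0, 0], "jaw": 0}, {"delta_pos": [0, 0, 0.95], "angular": [0, 0, 0], "jaw": 0}, {"delta_pos": [0.08, -0.13, 0.95], "angular": [0, 0, 0.05], "jaw": 0}, {"delta_pos": [0.18, -0.29, 0.95], "angular": [0, 0, 0.1], "jaw": 0}, {"delta_pos": [0.26, -0.43, 0.95], "angular": [0, 0, 0.15], "jaw": 0}, {"delta_pos": [0.31, -0.52, 0.95], "angular": [0, 0, 0.2], "jaw": 0}, {"delta_pos": [0.31, -0.52, 0.95], "angular": [0, 0, 0.2], "jaw": 0}]}}

```text
time: 12.12
eef_pos: [0.5209, 0.2056, 0.3068]
eef_rot: [-3.139, 0.001, 1.604]
wrist_force: [-0.3, -0.8, -2.3]
opening: 0.079
gripper_force: 58.8
```

{"method": "play_rows", "body": {"steps": [{"delta_pos": [0.08, -0.13, 0], "angular": [0, 0, 0.05], "jaw": 0}, {"delta_pos": [0.17, -0.28, 0], "angular": [0, 0, 0.1], "jaw": 0}, {"delta_pos": [0.26, -0.43, 0], "angular": [0, 0, 0.15], "jaw": 0}, {"delta_pos": [0.315, -0.515, -0.1], "angular": [0, 0, 0.168], "jaw": 0}, {"delta_pos": [0.315, -0.515, -0.25], "angular": [0, 0, 0.168], "jaw": 0}, {"delta_pos": [0.315, -0.515, -0.42], "angular": [0, 0, 0.168], "jaw": 0}, {"delta_pos": [0.315, -0.515, -0.56], "angular": [0, 0, 0.168], "jaw": 0}, {"delta_pos": [0.315, -0.515, -0.624], "angular": [0, 0, 0.168], "jaw": 0}, {"delta_pos": [0.315, -0.515, -0.624], "angular": [0, 0, 0.168], "jaw": 0}, {"delta_pos": [0.315, -0.515, -0.624], "angular": [0, 0, 0.168], "jaw": 0}]}}

```text
time: 13.38
eef_pos: [0.5841, 0.1042, 0.1856]
eef_rot: [3.139, 0.0, 1.87]
wrist_force: [-0.2, 0.6, -2.0]
opening: 0.084
gripper_force: 58.9
```

```bash
cat > al.py <<'E'
# predicted vs seen reel-hub of the held caddy
from h import *
import sys
c=sys.argv[1];p=ctrl.state();T=p["eef_pos"];print(T,p["eef_rot"],p["gripper_force"],p["opening"])
y=np.radians(17.1);ex=np.array([np.cos(y),np.sin(y),0])
E=T-[0,0,float(sys.argv[2])]
print("pred face",proj("scene",E+[0,0,-.073]+.018*ex))
im=eyes.read_camera("scene");np.save("scene1.npy",im)
for s,k,_ in blobs(mask(im,c,130,50),15):
    if s[4]<900: print(list(map(int,s)),k.round(1))
E
python3 al.py blue .0053; python3 chk.py p5 255 145 325 197.5
```

```text
[0.5841 0.1042 0.1856] [3.1392 0.0004 1.87  ] 58.90863597393036 0.08438092473973612
pred face [275.085  206.3838]
[62, 64, 10, 6, 20] [65.7 66.4]
[39, 71, 7, 6, 19] [42.5 73.4]
[49, 70, 6, 9, 15] [51.5 73.7]
[385, 144, 16, 13, 155] [392.7 150. ]
[283, 207, 19, 11, 108] [291.4 211.3]
red S [[304, 181, 25, 38, 337], [93, 192, 7, 23, 133]] T [[404, 252, 9, 31, 175]]
yellow S [[291, 159, 13, 26, 202], [293, 186, 10, 8, 47], [225, 230, 21, 15, 195]] T [[270, 136, 19, 13, 149]]
blue S [[386, 145, 15, 11, 106], [283, 207, 19, 10, 94]] T [[59, 264, 11, 11, 48]]
orange S [[97, 193, 4, 24, 45], [144, 213, 16, 18, 122], [147, 245, 43, 9, 259]] T [[317, 149, 42, 20, 144], [342, 220, 18, 15, 138], [402, 250, 13, 35, 161]]Traceback (most recent call last):
  File "chk.py", line 8, in <module>
    n,x0,y0,x1,y1=sys.argv[1],*map(int,sys.argv[2:6]);q=im if len(sys.argv)<7 else tp
                  ^^^^^^^^^^^^^^^^^^^^^^^^^^^^^^^^^^^
ValueError: invalid literal for int() with base 10: '197.5'
```

```bash
python3 - <<'E'
from h import *
im=np.load("scene1.npy")[165:222,245:315]
cv2.imwrite("pics/p5.png",cv2.resize(im[:,:,::-1],None,fx=10,fy=10,interpolation=cv2.INTER_CUBIC))
y=np.radians(17.1);ex=np.array([np.cos(y),np.sin(y),0]);ey=np.array([-np.sin(y),np.cos(y),0]);E=ctrl.state()["eef_pos"]-[0,0,.0053]
for dy,dz in((-.012,0),(.012,0),(-.012,-.034),(.012,-.034)):print(((proj("scene",E+dy*ey+[0,0,dz]+.004*ex)-[245,165]+.5)*10).round())
E
```

```text
[249. 221.]
[324. 192.]
[247. 308.]
[320. 279.]
```

View pics/p5.png

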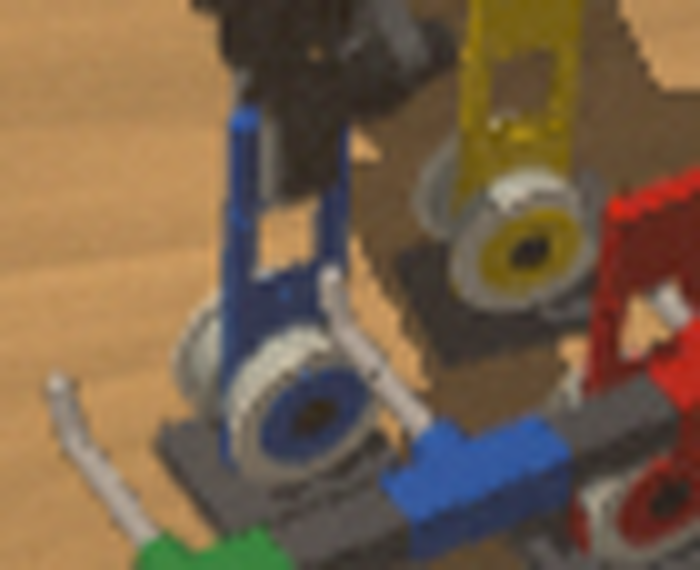

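The blue window spans x 257–318 in the crop, which matches the prediction. I'll thread it onto the peg and lower.

{"method": "play_rows", "body": {"steps": [{"delta_pos": [0.06, 0.018, 0], "angular": [0, 0, 0], "jaw": 0}, {"delta_pos": [0.12, 0.037, 0], "angular": [0, 0, 0], "jaw": 0}, {"delta_pos": [0.18, 0.055, 0], "angular": [0, 0, 0], "jaw": 0}, {"delta_pos": [0.24, 0.074, 0], "angular": [0, 0, 0], "jaw": 0}, {"delta_pos": [0.286, 0.088, 0], "angular": [0, 0, 0], "jaw": 0}, {"delta_pos": [0.286, 0.088, 0], "angular": [0, 0, 0], "jaw": 0}, {"delta_pos": [0.286, 0.088, -0.03], "angular": [0, 0, 0], "jaw": 0}, {"delta_pos": [0.286, 0.088, -0.06], "angular": [0, 0, 0], "jaw": 0}, {"delta_pos": [0.286, 0.088, -0.085], "angular": [0, 0, 0], "jaw": 0}, {"delta_pos": [0.286, 0.088, -0.095], "angular": [0, 0, 0], "jaw": 0}, {"delta_pos": [0.286, 0.088, -0.102], "angular": [0, 0, 0], "jaw": 0}, {"delta_pos": [0.286, 0.088, -0.102], "angular": [0, 0, 0], "jaw": 0}]}}

```text
time: 15.02
eef_pos: [0.6409, 0.1215, 0.165]
eef_rot: [3.14, 0.0, 1.87]
wrist_force: [-3.8, -0.9, 4.8]
opening: 0.08
gripper_force: 60.1
```

{"method": "play_rows", "body": {"steps": [{"delta_pos": [0, 0, 0.005], "angular": [0, 0, 0], "jaw": 0.12}, {"delta_pos": [0, 0, 0.005], "angular": [0, 0, 0], "jaw": 0.2}, {"delta_pos": [0, 0, 0.005], "angular": [0, 0, 0], "jaw": 0.22}, {"delta_pos": [0, 0, 0.005], "angular": [0, 0, 0], "jaw": 0.22}, {"delta_pos": [0, 0, 0.06], "angular": [0, 0, 0], "jaw": 0.22}, {"delta_pos": [0, 0, 0.15], "angular": [0, 0, 0], "jaw": 0.22}, {"delta_pos": [0, 0, 0.3], "angular": [0, 0, 0], "jaw": 0.22}, {"delta_pos": [0, 0, 0.5], "angular": [0, 0, 0], "jaw": 1}, {"delta_pos": [-0.1, 0.05, 0.6], "angular": [0, 0, 0], "jaw": 1}]}}

```text
time: 16.15
eef_pos: [0.6215, 0.1311, 0.2879]
eef_rot: [3.136, 0.001, 1.869]
wrist_force: [-0.3, -0.2, -0.9]
opening: 0.637
gripper_force: 0.0
```

{"method": "play_rows", "body": {"steps": [{"delta_pos": [-0.25, 0.13, 0], "angular": [0, 0, -0.05], "jaw": 1}, {"delta_pos": [-0.5, 0.26, 0], "angular": [0, 0, -0.1], "jaw": 1}, {"delta_pos": [-0.785, 0.4, 0], "angular": [0, 0, -0.145], "jaw": 1}, {"delta_pos": [-0.785, 0.4, 0], "angular": [0, 0, -0.145], "jaw": 1}, {"delta_pos": [-0.785, 0.4, 0], "angular": [0, 0, -0.145], "jaw": 1}]}}

```text
time: 16.77
eef_pos: [0.4642, 0.2115, 0.2853]
eef_rot: [3.139, -0.0, 1.643]
wrist_force: [0.5, -0.6, -0.0]
opening: 0.996
gripper_force: 0.0
```

```bash
python3 chk.py p6 240 140 340 215; python3 -c "from h import *;s=ctrl.state();print(s['eef_pos'],s['eef_rot'])"
```

```text
red S [[303, 182, 26, 37, 328], [93, 192, 7, 24, 135]] T [[182, 161, 19, 13, 153], [185, 176, 17, 9, 78], [404, 252, 9, 31, 174]]
yellow S [[290, 159, 14, 27, 192], [293, 186, 10, 8, 45], [225, 230, 21, 15, 191]] T [[270, 136, 19, 13, 153], [189, 235, 12, 4, 33]]
blue S [[386, 145, 15, 10, 119], [284, 207, 18, 10, 91]] T [[213, 155, 16, 9, 84], [57, 264, 14, 14, 82]]
orange S [[97, 194, 4, 24, 44], [144, 213, 16, 18, 133], [147, 245, 43, 9, 265]] T [[317, 149, 42, 25, 159], [342, 220, 17, 15, 137], [402, 251, 13, 34, 158]]
f 8.0
[0.4647 0.211  0.2843] [ 3.1405 -0.0001  1.6415]
```

View pics/p6.png

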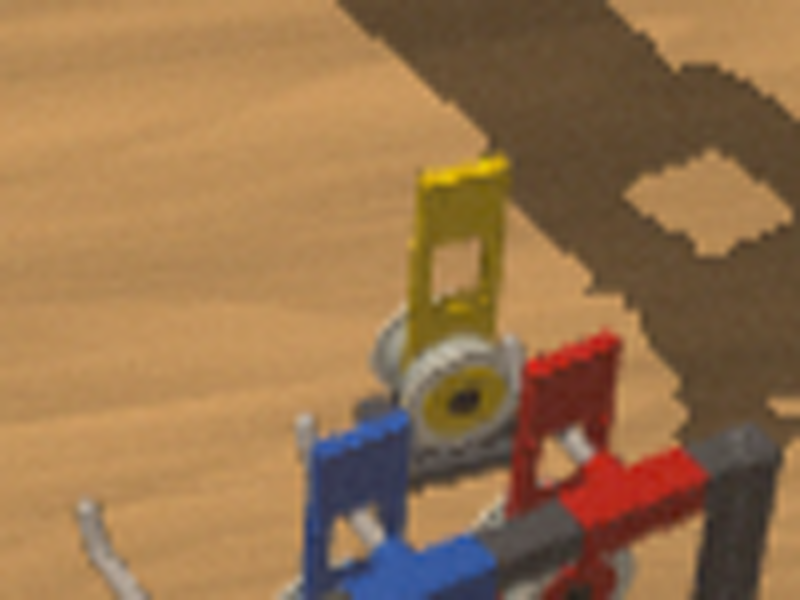

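Both hang, with pegs through their windows. Yellow is still in place, so I'll grasp it.

{"method": "play_rows", "body": {"steps": [{"delta_pos": [0, 0, -0.25], "angular": [0, 0, 0], "jaw": 1}, {"delta_pos": [0, 0, -0.5], "angular": [0, 0, 0], "jaw": 1}, {"delta_pos": [0, 0, -0.75], "angular": [0, 0, 0], "jaw": 1}, {"delta_pos": [0, 0, -0.822], "angular": [0, 0, 0], "jaw": 1}, {"delta_pos": [0, 0, -0.822], "angular": [0, 0, 0], "jaw": 1}, {"delta_pos": [0, 0, -0.822], "angular": [0, 0, 0], "jaw": 0}, {"delta_pos": [0, 0, -0.822], "angular": [0, 0, 0], "jaw": 0}, {"delta_pos": [0, 0, -0.822], "angular": [0, 0, 0], "jaw": 0}, {"delta_pos": [0, 0, -0.822], "angular": [0, 0, 0], "jaw": 0}, {"delta_pos": [0, 0, -0.822], "angular": [0, 0, 0], "jaw": 0}, {"delta_pos": [0, 0, -0.822], "angular": [0, 0, 0], "jaw": 0}, {"delta_pos": [0, 0, -0.822], "angular": [0, 0, 0], "jaw": 0}]}}

```text
time: 18.38
eef_pos: [0.464, 0.2115, 0.1198]
eef_rot: [3.141, -0.0, 1.642]
wrist_force: [1.0, -0.9, 3.8]
opening: 0.08
gripper_force: 59.4
```

{"method": "play_rows", "body": {"steps": [{"delta_pos": [0, 0, 0.12], "angular": [0, 0, 0], "jaw": 0}, {"delta_pos": [0, 0, 0.3], "angular": [0, 0, 0], "jaw": 0}, {"delta_pos": [0, 0, 0.45], "angular": [0, 0, 0], "jaw": 0}, {"delta_pos": [0.01, -0.1, 0.5], "angular": [0, 0, 0], "jaw": 0}, {"delta_pos": [0.03, -0.25, 0.5], "angular": [0, 0, 0.02], "jaw": 0}, {"delta_pos": [0.05, -0.42, 0.5], "angular": [0, 0, 0.04], "jaw": 0}, {"delta_pos": [0.08, -0.6, 0.5], "angular": [0, 0, 0.06], "jaw": 0}, {"delta_pos": [0.11, -0.78, 0.5], "angular": [0, 0, 0.08], "jaw": 0}, {"delta_pos": [0.13, -0.9, 0.5], "angular": [0, 0, 0.1], "jaw": 0}, {"delta_pos": [0.13, -0.9, 0.5], "angular": [0, 0, 0.1], "jaw": 0}]}}

```text
time: 19.62
eef_pos: [0.4895, 0.0303, 0.2183]
eef_rot: [-3.14, -0.0, 1.797]
wrist_force: [0.6, 1.1, -2.5]
opening: 0.082
gripper_force: 58.7
```

{"method": "play_rows", "body": {"steps": [{"delta_pos": [0.1, -0.06, 0], "angular": [0, 0, 0.01], "jaw": 0}, {"delta_pos": [0.24, -0.15, 0], "angular": [0, 0, 0.02], "jaw": 0}, {"delta_pos": [0.4, -0.25, 0], "angular": [0, 0, 0.03], "jaw": 0}, {"delta_pos": [0.56, -0.35, 0], "angular": [0, 0, 0.04], "jaw": 0}, {"delta_pos": [0.68, -0.43, -0.05], "angular": [0, 0, 0.044], "jaw": 0}, {"delta_pos": [0.715, -0.45, -0.12], "angular": [0, 0, 0.044], "jaw": 0}, {"delta_pos": [0.715, -0.45, -0.174], "angular": [0, 0, 0.044], "jaw": 0}, {"delta_pos": [0.715, -0.45, -0.174], "angular": [0, 0, 0.044], "jaw": 0}, {"delta_pos": [0.715, -0.45, -0.174], "angular": [0, 0, 0.044], "jaw": 0}]}}

```text
time: 20.75
eef_pos: [0.6326, -0.0579, 0.1854]
eef_rot: [3.14, 0.0, 1.869]
wrist_force: [-0.4, 0.8, -0.6]
opening: 0.08
gripper_force: 58.8
```

```bash
python3 - <<'E'
from h import *
s=ctrl.state();print(s["eef_pos"],s["eef_rot"],s["gripper_force"],s["wrist_force"])
im=eyes.read_camera("scene");np.save("scene1.npy",im)
y=np.radians(17.1);ex=np.array([np.cos(y),np.sin(y),0]);ey=np.array([-np.sin(y),np.cos(y),0]);E=s["eef_pos"]-[0,0,.0058]
c=np.array([proj("scene",E+dy*ey+[0,0,dz]+.004*ex) for dy,dz in((-.012,0),(.012,0),(-.012,-.034),(.012,-.034))])
o=(c.mean(0)-[35,27]).astype(int);print(o,((c-o+.5)*10).round())
cv2.imwrite("pics/p7.png",cv2.resize(im[o[1]:o[1]+57,o[0]:o[0]+75,::-1],None,fx=10,fy=10,interpolation=cv2.INTER_CUBIC))
E
```

```text
[ 0.6326 -0.0579  0.1854] [3.1405 0.0004 1.869 ] 58.835007548332214 [-0.3693  0.8355 -0.5813]
[183 183] [[312. 252.]
 [394. 220.]
 [322. 338.]
 [402. 307.]]
```

View pics/p7.png

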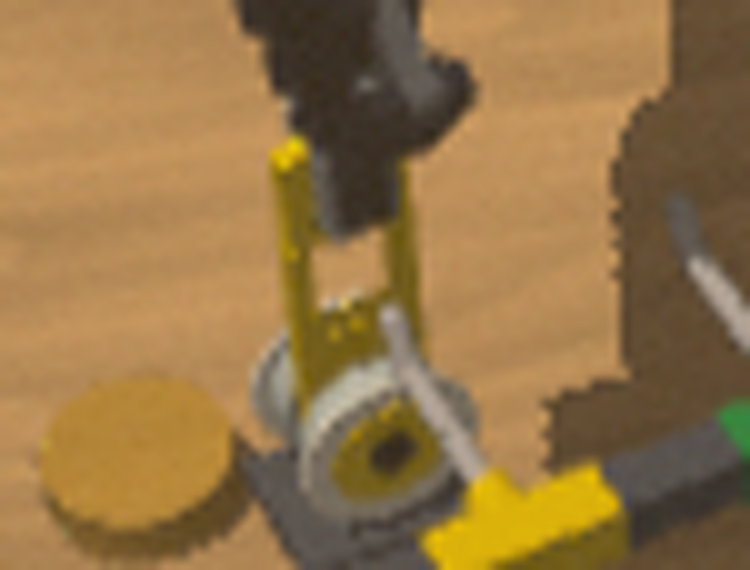

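{"method": "play_rows", "body": {"steps": [{"delta_pos": [0.06, 0.018, 0], "angular": [0, 0, 0], "jaw": 0}, {"delta_pos": [0.12, 0.037, 0], "angular": [0, 0, 0], "jaw": 0}, {"delta_pos": [0.18, 0.055, 0], "angular": [0, 0, 0], "jaw": 0}, {"delta_pos": [0.24, 0.074, 0], "angular": [0, 0, 0], "jaw": 0}, {"delta_pos": [0.286, 0.088, 0], "angular": [0, 0, 0], "jaw": 0}, {"delta_pos": [0.286, 0.088, 0], "angular": [0, 0, 0], "jaw": 0}, {"delta_pos": [0.286, 0.088, -0.03], "angular": [0, 0, 0], "jaw": 0}, {"delta_pos": [0.286, 0.088, -0.06], "angular": [0, 0, 0], "jaw": 0}, {"delta_pos": [0.286, 0.088, -0.085], "angular": [0, 0, 0], "jaw": 0}, {"delta_pos": [0.286, 0.088, -0.095], "angular": [0, 0, 0], "jaw": 0}, {"delta_pos": [0.286, 0.088, -0.102], "angular": [0, 0, 0], "jaw": 0}, {"delta_pos": [0.286, 0.088, -0.102], "angular": [0, 0, 0], "jaw": 0}]}}

```text
time: 22.3
eef_pos: [0.6901, -0.041, 0.1655]
eef_rot: [3.14, 0.001, 1.868]
wrist_force: [-3.4, 1.2, 4.2]
opening: 0.083
gripper_force: 60.0
```

{"method": "play_rows", "body": {"steps": [{"delta_pos": [0, 0, 0.005], "angular": [0, 0, 0], "jaw": 0.12}, {"delta_pos": [0, 0, 0.005], "angular": [0, 0, 0], "jaw": 0.2}, {"delta_pos": [0, 0, 0.005], "angular": [0, 0, 0], "jaw": 0.22}, {"delta_pos": [0, 0, 0.005], "angular": [0, 0, 0], "jaw": 0.22}, {"delta_pos": [0, 0, 0.06], "angular": [0, 0, 0], "jaw": 0.22}, {"delta_pos": [0, 0, 0.15], "angular": [0, 0, 0], "jaw": 0.22}, {"delta_pos": [0, 0, 0.3], "angular": [0, 0, 0], "jaw": 0.22}, {"delta_pos": [0, 0, 0.5], "angular": [0, 0, 0], "jaw": 1}, {"delta_pos": [-0.2, 0.05, 0.7], "angular": [0, 0, 0], "jaw": 1}, {"delta_pos": [-0.5, 0.15, 0.7], "angular": [0, 0, 0], "jaw": 1}, {"delta_pos": [-0.9, 0.25, 0.7], "angular": [0, 0, 0], "jaw": 1}, {"delta_pos": [-0.9, 0.25, 0.7], "angular": [0, 0, 0], "jaw": 1}]}}

```text
time: 23.8
eef_pos: [0.5073, 0.0099, 0.3062]
eef_rot: [3.139, 0.001, 1.869]
wrist_force: [-0.1, 0.5, 1.0]
opening: 1.001
gripper_force: 0.0
```

```bash
python3 - <<'E'
from h import *
s=ctrl.state();print(s["eef_pos"],s["eef_rot"])
im=eyes.read_camera("scene");tp=eyes.read_camera("top");np.save("scene1.npy",im);np.save("top1.npy",tp)
a=cv2.resize(im[180:280,120:345,::-1],None,fx=3.5,fy=3.5,interpolation=cv2.INTER_CUBIC)
b=cv2.resize(tp[145:290,310:400,::-1],None,fx=4,fy=4,interpolation=cv2.INTER_CUBIC)
cv2.imwrite("pics/p8.png",a);cv2.imwrite("pics/p9.png",b)
E
```

```text
[0.5073 0.0099 0.3062] [3.1391 0.0008 1.8693]
```

View pics/p8.png

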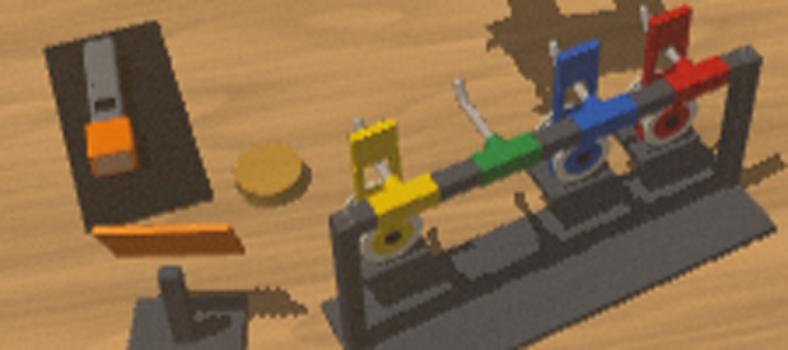

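View pics/p9.png

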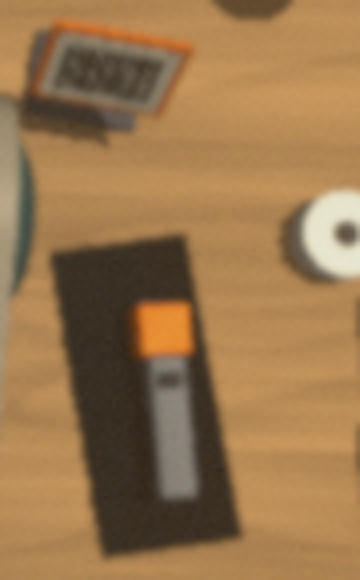

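All three caddies hang in the scene crop. The top crop shows the pad corners (50,255), (185,236), (242,535) and (104,557), the scanner's right handle edge (186,357)–(197,497), and the placard centre near (111,70).

```bash
python3 - <<'E'
from h import *
t=lambda u,v:(310+(u+.5)/4-.5,145+(v+.5)/4-.5)
s=lambda u,v:(120+(u+.5)/3.5-.5,180+(v+.5)/3.5-.5)
deg=lambda d:np.degrees(np.arctan2(d[1],d[0]))
C=[plane("top",t(*p),.004)[:2] for p in((50,255),(185,236),(242,535),(104,557))]
print("pad",np.mean(C,0),"yaw",deg(C[0]+C[1]-C[2]-C[3]),deg(C[0]-C[1])-90,deg(C[3]-C[2])-90,[np.linalg.norm(C[i]-C[i-1]) for i in range(4)])
S=[plane("scene",s(*p),.004)[:2] for p in((87,230),(212,199),(160,22),(46,49))]
print("pad scene",np.mean(S,0),"yaw",deg(S[0]+S[1]-S[2]-S[3]))
a,b=plane("top",t(186,358),.034),plane("top",t(197,497),.034);print("handle R edge",a,b,deg(a-b))
a,b=plane("top",t(150,358),.034),plane("top",t(160,500),.034);print("handle L edge",a,b,deg(a-b))
im=np.load("top1.npy");m=mask(im,"orange",150,80)
for st,k,l in blobs(m,60):
    r=cv2.minAreaRect(np.argwhere(l)[:,::-1].astype(np.float32));print(st,k,r)
    if 330<k[0]<370 and k[1]>200: Q=[plane("top",p,.036)[:2] for p in cv2.boxPoints(r)];print("head",np.mean(Q,0),Q)
im=np.load("scene1.npy")
a,b=plane("scene",s(83,42),.034),plane("scene",s(88,118),.034);print("scene handle left",a,b,deg(b-a))
a,b=plane("scene",s(112,40),.034),plane("scene",s(124,117),.034);print("scene handle right",a,b,deg(b-a))
q=[plane("scene",s(*p),.036) for p in((87,124),(131,119),(137,150),(92,158))];print("scene head",np.mean(q,0),q)
L=plane("top",t(111,70),.105);K=[plane("top",t(*p),z) for p,z in(((57,20),.141),((192,45),.141),((160,118),.069),((35,95),.069))]
print("label",L,np.mean(K,0),K)
print("placard y",deg(K[0]-K[1])-90,deg(K[3]-K[2])-90)
E
```

```text
pad [ 0.4584 -0.2493] yaw 9.560253005112584 9.18932055189768 10.080837361788852 [np.float64(0.23567172256622893), np.float64(0.10812173556324337), np.float64(0.23399564738589604), np.float64(0.10743182456508042)]
pad scene [ 0.4611 -0.246 ] yaw 8.711368371376993
handle R edge [ 0.4848 -0.2735  0.034 ] [ 0.3812 -0.2794  0.034 ] 3.278494969782875
handle L edge [ 0.4843 -0.2462  0.034 ] [ 0.3784 -0.2517  0.034 ] 2.9965297103766537
[317 149  42  20 150] [338.28   154.8933] ((337.2754211425781, 157.56997680664062), (18.62675666809082, 41.56077575683594), 86.72950744628906)
[342 220  17  15 136] [349.6397 226.5368] ((350.0, 227.0), (14.0, 16.0), 90.0)
head [ 0.506  -0.2548] [array([ 0.5269, -0.2309]), array([ 0.5278, -0.2795]), array([ 0.4852, -0.2786]), array([ 0.4842, -0.2302])]
[402 251  12  34 152] [407.3026 267.875 ] ((407.64849853515625, 267.48516845703125), (33.73176193237305, 10.547393798828125), 84.2894058227539)
scene handle left [ 0.3828 -0.2778  0.034 ] [ 0.4817 -0.2741  0.034 ] 2.15131566270271
scene handle right [ 0.3855 -0.2512  0.034 ] [ 0.4869 -0.2427  0.034 ] 4.751861927980762
scene head [ 0.5114 -0.2536  0.036 ] [array([ 0.4908, -0.2746,  0.036 ]), array([ 0.4925, -0.2364,  0.036 ]), array([ 0.5304, -0.2324,  0.036 ]), array([ 0.5319, -0.2708,  0.036 ])]
label [ 0.6898 -0.2034  0.105 ] [ 0.6893 -0.203   0.105 ] [array([ 0.716 , -0.1574,  0.141 ]), array([ 0.6994, -0.2525,  0.141 ]), array([ 0.6629, -0.248 ,  0.069 ]), array([ 0.679 , -0.1541,  0.069 ])]
placard y -9.883532181098047 -9.68912182405451
```

{"method": "play_rows", "body": {"steps": [{"delta_pos": [-0.1, -0.675, -0.2], "angular": [0, 0, -0.6], "jaw": 1}, {"delta_pos": [-0.1, -0.675, -0.2], "angular": [0, 0, -0.6], "jaw": 1}, {"delta_pos": [-0.1, -0.675, -0.2], "angular": [0, 0, -0.6], "jaw": 1}, {"delta_pos": [-0.1, -0.675, -0.2], "angular": [0, 0, -0.6], "jaw": 1}, {"delta_pos": [-0.1, -0.675, -0.2], "angular": [0, 0, -0.6], "jaw": 1}, {"delta_pos": [-0.1, -0.675, -0.2], "angular": [0, 0, -0.6], "jaw": 1}, {"delta_pos": [-0.1, -0.675, -0.2], "angular": [0, 0, -0.6], "jaw": 1}]}}

```text
time: 24.78
eef_pos: [0.4904, -0.1261, 0.2645]
eef_rot: [3.141, -0.0, 0.929]
wrist_force: [-1.0, -1.4, -0.1]
opening: 1.0
gripper_force: 0.0
```

{"method": "play_rows", "body": {"steps": [{"delta_pos": [-0.1, -0.67, -0.3], "angular": [0, 0, -0.556], "jaw": 1}, {"delta_pos": [-0.1, -0.67, -0.3], "angular": [0, 0, -0.556], "jaw": 1}, {"delta_pos": [-0.1, -0.67, -0.3], "angular": [0, 0, -0.556], "jaw": 1}, {"delta_pos": [-0.1, -0.67, -0.3], "angular": [0, 0, -0.556], "jaw": 1}, {"delta_pos": [-0.1, -0.67, -0.3], "angular": [0, 0, -0.556], "jaw": 1}, {"delta_pos": [-0.1, -0.67, -0.3], "angular": [0, 0, -0.556], "jaw": 1}, {"delta_pos": [-0.1, -0.67, -0.3], "angular": [0, 0, -0.556], "jaw": 1}]}}

```text
time: 25.65
eef_pos: [0.4701, -0.2599, 0.2043]
eef_rot: [3.141, -0.0, 0.056]
wrist_force: [0.6, 0.8, -0.5]
opening: 0.999
gripper_force: 0.0
```

```bash
python3 chk.py; python3 -c "from h import *;s=ctrl.state();print(s['eef_pos'],s['eef_rot'],s['q'])"
```

```text
red S [[303, 182, 14, 22, 91], [93, 192, 7, 24, 140], [307, 194, 22, 25, 186]] T [[182, 161, 19, 13, 152], [185, 176, 17, 8, 72], [404, 253, 9, 27, 165]]
yellow S [[220, 214, 26, 38, 444]] T [[270, 136, 19, 14, 154], [278, 150, 15, 14, 97]]
blue S [[386, 145, 15, 10, 115], [284, 207, 18, 10, 90]] T [[213, 155, 16, 9, 83], [60, 265, 11, 12, 47]]
orange S [[305, 181, 13, 20, 56], [96, 193, 5, 24, 39], [144, 213, 16, 18, 114], [147, 244, 43, 10, 261]] T [[317, 149, 42, 25, 160], [342, 219, 17, 16, 129], [402, 253, 3, 13, 16], [409, 253, 4, 19, 27], [403, 267, 5, 15, 22]]
[ 0.47   -0.2598  0.2042] [ 3.1414 -0.0001  0.055 ] [-0.5737  0.0954  1.4091 -0.0001  1.6369  0.9421]
```

{"method": "play_rows", "body": {"steps": [{"delta_pos": [0, 0, -0.25], "angular": [0, 0, 0], "jaw": 1}, {"delta_pos": [0, 0, -0.5], "angular": [0, 0, 0], "jaw": 1}, {"delta_pos": [0, 0, -0.75], "angular": [0, 0, 0], "jaw": 1}, {"delta_pos": [0, 0, -0.92], "angular": [0, 0, 0], "jaw": 1}, {"delta_pos": [0, 0, -0.972], "angular": [0, 0, 0], "jaw": 1}, {"delta_pos": [0, 0, -0.972], "angular": [0, 0, 0], "jaw": 0.6}, {"delta_pos": [0, 0, -0.972], "angular": [0, 0, 0], "jaw": 0}, {"delta_pos": [0, 0, -0.972], "angular": [0, 0, 0], "jaw": 0}, {"delta_pos": [0, 0, -0.972], "angular": [0, 0, 0], "jaw": 0}, {"delta_pos": [0, 0, -0.972], "angular": [0, 0, 0], "jaw": 0}, {"delta_pos": [0, 0, -0.972], "angular": [0, 0, 0], "jaw": 0}]}}

```text
time: 27.12
eef_pos: [0.4709, -0.2606, 0.0114]
eef_rot: [3.14, -0.002, 0.053]
wrist_force: [0.3, -0.8, 6.5]
opening: 0.337
gripper_force: 61.6
```

{"method": "play_rows", "body": {"steps": [{"delta_pos": [0, 0, 0.08], "angular": [0, 0, 0], "jaw": 0}, {"delta_pos": [0, 0, 0.2], "angular": [0, 0, 0], "jaw": 0}, {"delta_pos": [0, 0, 0.35], "angular": [0, 0, 0], "jaw": 0}, {"delta_pos": [0.04, 0.06, 0.43], "angular": [0, 0, -0.03], "jaw": 0}, {"delta_pos": [0.12, 0.16, 0.43], "angular": [0, 0, -0.06], "jaw": 0}, {"delta_pos": [0.2, 0.28, 0.43], "angular": [0, 0, -0.09], "jaw": 0}, {"delta_pos": [0.28, 0.38, 0.43], "angular": [0, 0, -0.12], "jaw": 0}, {"delta_pos": [0.31, 0.42, 0.43], "angular": [0, 0, -0.144], "jaw": 0}, {"delta_pos": [0.31, 0.42, 0.43], "angular": [0, 0, -0.144], "jaw": 0}, {"delta_pos": [0.31, 0.42, 0.43], "angular": [0, 0, -0.144], "jaw": 0}]}}

```text
time: 28.38
eef_pos: [0.5317, -0.1762, 0.096]
eef_rot: [3.141, 0.0, -0.173]
wrist_force: [-0.2, 0.4, -1.0]
opening: 0.332
gripper_force: 60.6
```

```bash
python3 - <<'E'
from h import *
s=ctrl.state();T=s["eef_pos"];print(T,s["eef_rot"],s["gripper_force"],s["opening"])
im=eyes.read_camera("scene");tp=eyes.read_camera("top")
y=s["eef_rot"][2];d=np.array([np.cos(y),np.sin(y),0]);l=np.array([-d[1],d[0],0]);O=T-.0185*d-[0,0,.0068]
for n,q in(("scene",im),("top",tp)):
    print(n,[(list(map(int,st)),k.round(1)) for st,k,_ in blobs(mask(q,"orange",150,80),40) if 120<k[0]<400 and k[1]>120])
    print(" head top corners pred",[proj(n,O+a*d+b*l+[0,0,.032]).round(1) for a,b in((.038,.02),(.038,-.02),(.078,.02),(.078,-.02))])
a=im[165:270,130:240,::-1];b=tp[140:245,300:410,::-1]
cv2.imwrite("pics/p10.png",cv2.resize(np.hstack([a,b]),None,fx=3.6,fy=3.6,interpolation=cv2.INTER_CUBIC))
nose=O+.078*d+[0,0,.016];v=np.array([.6895,-.203,.105])-nose;print("ahead",v@d,"side",v@l,"up",v[2])
E
```

```text
[ 0.5317 -0.1762  0.096 ] [ 3.1413  0.     -0.1731] 60.622193813323975 0.3319217262967926
scene [([307, 181, 11, 14, 52], array([312.8, 188.4])), ([165, 205, 17, 17, 88], array([175. , 214.4])), ([147, 244, 43, 10, 256], array([169.3, 249.1]))]
 head top corners pred [array([179.6, 205.1]), array([165.6, 205.4]), array([178.1, 215.4]), array([163.8, 215.7])]
top [([318, 149, 41, 22, 153], array([338.6, 155.2]))]
 head top corners pred [array([323.9, 207. ]), array([337.9, 209.7]), array([326.2, 193.3]), array([340.2, 196. ])]
ahead 0.1005996622303859 side 0.0008311216603716501 up -0.00022965547307723932
```

View pics/p10.png

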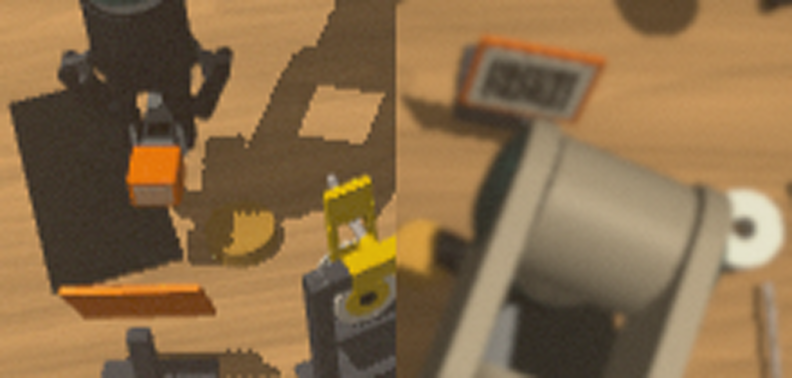

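The scanner is level and matches its predicted pose to about 1 px, with the label about 100 mm ahead on axis. I'll hold it there.

{"method": "play_rows", "body": {"steps": [{"delta_pos": [0, 0, 0], "angular": [0, 0, 0], "jaw": 0}, {"delta_pos": [0, 0, 0], "angular": [0, 0, 0], "jaw": 0}, {"delta_pos": [0, 0, 0], "angular": [0, 0, 0], "jaw": 0}, {"delta_pos": [0, 0, 0], "angular": [0, 0, 0], "jaw": 0}, {"delta_pos": [0, 0, 0], "angular": [0, 0, 0], "jaw": 0}, {"delta_pos": [0, 0, 0], "angular": [0, 0, 0], "jaw": 0}, {"delta_pos": [0, 0, 0], "angular": [0, 0, 0], "jaw": 0}, {"delta_pos": [0, 0, 0], "angular": [0, 0, 0], "jaw": 0}, {"delta_pos": [0, 0, 0], "angular": [0, 0, 0], "jaw": 0}, {"delta_pos": [0, 0, 0], "angular": [0, 0, 0], "jaw": 0}, {"delta_pos": [0, 0, 0], "angular": [0, 0, 0], "jaw": 0}, {"delta_pos": [0, 0, 0], "angular": [0, 0, 0], "jaw": 0}]}}

```text
time: 29.98
eef_pos: [0.532, -0.1759, 0.0957]
eef_rot: [3.141, -0.0, -0.174]
wrist_force: [-0.1, 0.2, -2.3]
opening: 0.341
gripper_force: 60.6
```

{"method": "play_rows", "body": {"steps": [{"delta_pos": [0, 0, 0], "angular": [0, 0, 0], "jaw": 0}, {"delta_pos": [0, 0, 0], "angular": [0, 0, 0], "jaw": 0}, {"delta_pos": [0, 0, 0], "angular": [0, 0, 0], "jaw": 0}, {"delta_pos": [0, 0, 0], "angular": [0, 0, 0], "jaw": 0}, {"delta_pos": [0, 0, 0], "angular": [0, 0, 0], "jaw": 0}, {"delta_pos": [0, 0, 0], "angular": [0, 0, 0], "jaw": 0}, {"delta_pos": [0, 0, 0], "angular": [0, 0, 0], "jaw": 0}, {"delta_pos": [0, 0, 0], "angular": [0, 0, 0], "jaw": 0}]}}

```text
time: 30.98
eef_pos: [0.5319, -0.1759, 0.0957]
eef_rot: [3.141, 0.0, -0.174]
wrist_force: [-0.2, 0.2, -1.1]
opening: 0.339
gripper_force: 60.6
```

```bash
python3 - <<'E'
from h import *
s=ctrl.state();print(s["eef_pos"],s["eef_rot"],s["gripper_force"],s["opening"])
im=eyes.read_camera("scene");print([list(map(int,st)) for st,k,_ in blobs(mask(im,"orange",150,80),40) if 120<k[0]<400 and k[1]>120])
E
```

```text
[ 0.5319 -0.1759  0.0957] [ 3.1415  0.0001 -0.1736] 60.622007846832275 0.3393120542532772
[[306, 181, 13, 18, 45], [165, 205, 17, 18, 92], [147, 245, 43, 9, 257]]
```

{"method": "play_rows", "body": {"steps": [{"delta_pos": [-0.06, -0.08, 0], "angular": [0, 0, 0.05], "jaw": 0}, {"delta_pos": [-0.14, -0.18, 0], "angular": [0, 0, 0.11], "jaw": 0}, {"delta_pos": [-0.22, -0.29, 0], "angular": [0, 0, 0.17], "jaw": 0}, {"delta_pos": [-0.268, -0.346, 0], "angular": [0, 0, 0.213], "jaw": 0}, {"delta_pos": [-0.268, -0.346, -0.1], "angular": [0, 0, 0.213], "jaw": 0}, {"delta_pos": [-0.268, -0.346, -0.22], "angular": [0, 0, 0.213], "jaw": 0}, {"delta_pos": [-0.268, -0.346, -0.32], "angular": [0, 0, 0.213], "jaw": 0}, {"delta_pos": [-0.268, -0.346, -0.38], "angular": [0, 0, 0.213], "jaw": 0}, {"delta_pos": [-0.268, -0.346, -0.41], "angular": [0, 0, 0.213], "jaw": 0}, {"delta_pos": [-0.268, -0.346, -0.42], "angular": [0, 0, 0.213], "jaw": 0}, {"delta_pos": [-0.268, -0.346, -0.425], "angular": [0, 0, 0.213], "jaw": 0}]}}

```text
time: 32.4
eef_pos: [0.4787, -0.2453, 0.0114]
eef_rot: [3.141, -0.001, 0.161]
wrist_force: [-3.0, 1.6, 5.2]
opening: 0.339
gripper_force: 61.5
```

Contact. I'll release, rise and check.

{"method": "play_rows", "body": {"steps": [{"delta_pos": [0, 0, 0.004], "angular": [0, 0, 0], "jaw": 0.4}, {"delta_pos": [0, 0, 0.004], "angular": [0, 0, 0], "jaw": 0.5}, {"delta_pos": [0, 0, 0.004], "angular": [0, 0, 0], "jaw": 0.65}, {"delta_pos": [0, 0, 0.004], "angular": [0, 0, 0], "jaw": 0.65}, {"delta_pos": [0, 0, 0.1], "angular": [0, 0, 0], "jaw": 0.65}, {"delta_pos": [0, 0, 0.3], "angular": [0, 0, 0], "jaw": 0.65}, {"delta_pos": [0, 0, 0.6], "angular": [0, 0, 0], "jaw": 0.65}, {"delta_pos": [0, 0, 0.95], "angular": [0, 0, 0], "jaw": 0.65}, {"delta_pos": [-0.3, 0.8, 0.95], "angular": [0, 0, 0], "jaw": 0.65}, {"delta_pos": [-0.3, 0.9, 0.95], "angular": [0, 0, 0], "jaw": 0.65}, {"delta_pos": [-0.3, 0.9, 0.95], "angular": [0, 0, 0], "jaw": 0.65}, {"delta_pos": [-0.3, 0.9, 0.95], "angular": [0, 0, 0], "jaw": 0.65}]}}

```text
time: 33.9
eef_pos: [0.4177, -0.0624, 0.2013]
eef_rot: [3.141, -0.002, 0.166]
wrist_force: [0.1, -0.4, 0.3]
opening: 0.651
gripper_force: 0.0
```

```bash
python3 chk.py; python3 - <<'E'
from h import *
s=ctrl.state();print(s["eef_pos"])
y=np.radians(9.2);d=np.array([np.cos(y),np.sin(y),0]);l=np.array([-d[1],d[0],0]);O=np.array([.460,-.248,.004])
for n in("scene","top"):
    q=np.load(n+"1.npy");h=cv2.cvtColor(q,cv2.COLOR_RGB2HSV)
    print(n,"pred head top",[proj(n,O+a*d+b*l+[0,0,.032]).round(1) for a,b in((.038,.02),(.038,-.02),(.078,.02),(.078,-.02))],"tail",[proj(n,O-.07*d+b*l+[0,0,.030]).round(1) for b in(.015,-.015)])
    c=proj(n,O+[0,0,.02]).astype(int)
    m=cv2.inRange(h,(0,0,75),(180,60,255));m[:,:max(0,c[0]-45)]=0;m[:,c[0]+45:]=0;m[:c[1]-55]=0;m[c[1]+55:]=0
    print([(list(map(int,st)),k.round(1)) for st,k,_ in blobs(m,60)])
E
```

```text
red S [[303, 182, 26, 37, 293], [93, 192, 7, 25, 134]] T [[182, 161, 19, 13, 152], [185, 176, 18, 8, 68], [404, 252, 9, 31, 176]]
yellow S [[220, 214, 26, 38, 440]] T [[270, 136, 19, 13, 148], [277, 149, 16, 15, 100]]
blue S [[386, 145, 15, 10, 112], [283, 207, 19, 10, 92]] T [[213, 155, 16, 9, 82], [57, 264, 13, 17, 54]]
orange S [[312, 181, 6, 15, 26], [97, 192, 4, 20, 36], [150, 213, 16, 19, 111], [147, 245, 43, 9, 265]] T [[317, 149, 42, 20, 151], [187, 180, 8, 7, 16], [336, 217, 18, 16, 141], [402, 251, 13, 34, 154]]
[ 0.4184 -0.0648  0.2011]
scene pred head top [array([161.8, 213.4]), array([148.8, 216.8]), array([164.4, 222.5]), array([151.2, 226.1])] tail [array([153.8, 191.4]), array([144.6, 193.7])]
[([145, 192, 15, 24, 189], array([151.7, 202.6])), ([108, 239, 8, 21, 112], array([110.5, 249. ]))]
top pred head top [array([339.3, 230.6]), array([352.3, 228.8]), array([337. , 217.6]), array([349.9, 215.8])] tail [array([347.1, 266.1]), array([357. , 264.7])]
[([384, 194, 8, 20, 111], array([388.3, 203.3])), ([342, 232, 16, 46, 263], array([350.6, 250.3]))]
```

```bash
python3 - <<'E'
from h import *
im=np.load("scene1.npy")
y=np.radians(17.1);ey=np.array([-np.sin(y),np.cos(y),0])
for c,p in(("red",(.616,.203)),("blue",(.641,.1216)),("yellow",(.6905,-.041))):
    q=np.array([proj("scene",np.array([*p,.160+dz])+a*ey) for a in(-.013,0,.013) for dz in(.008,.018,.028)]).round().astype(int)
    m=mask(im,c,100,40);print(c,[int(m[v,u]>0) for u,v in q])
s=ctrl.state();print(s["time"],s["gripper_force"],s["wrist_force"])
ctrl.sign_off()
E
```

```text
red [1, 1, 1, 1, 1, 1, 1, 0, 1]
blue [1, 1, 1, 0, 0, 1, 0, 0, 0]
yellow [1, 1, 1, 1, 1, 1, 1, 1, 1]
34.0 0.0 [-0.2137 -0.3628  0.6027]
the job is handed in; nothing more can be done
```

I handed the job in at 34.0 s: the red, blue and yellow caddies hang on their own pegs (there was no green caddy), the scanner was held on the label for over 2 s, and it lies back on the middle of its pad. In the last colour check before handing in, red and yellow matched their hanging positions but blue matched at only 4 of 9 sample points; it is in shadow, and the picture at about 24 s showed it hanging.

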